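Put the bamboo spatulas away in the oak tray

ROBOT

A 6-joint arm with a two-finger parallel gripper is mounted at the origin on the work surface. World frame = base frame: x ahead of the robot, y to its left, z up, the work surface at z = 0. Lengths are in m, angles in rad, forces in N, time in s.
With the tool pointing down it reaches from about 0.3 to 0.875 m from the base axis. Payload 6.4 kg.
Tool frame: the origin (TCP) lies at the centre of the arm's flange, where the gripper is bolted on; the fingertips stand 173 mm ahead of it and the grasp point (between the pads) lies 155 mm ahead of it (ctrl.pinch_z is the distance from the TCP to the grasp point, in m); z points along the fingers, y is the direction in which the jaws open and shut (so a half turn about z gives the same grasp; the last joint's range is limited). The gripper opens to 85 mm and grips with 20 to 120 N. Pads are 22 mm wide; open, the fingers measure 114 mm over their backs; the gripper's body (76 mm by 85 mm) begins 54 mm behind the grasp point. The pads swing forward as they close: fully open they stand 13 mm farther back than shut.
Start: joints at [1.109, 0.181, 1.607, -0, 1.354, -0.206], TCP at [0.145, 0.556, 0.405] pointing down, gripper open.
Joint ranges: [-2.99, 2.99], [-0.89, 2.07], [0.3, 2.58], [-1.14, 4.28], [0, 2.63], [-3.12, 3.12]. Speed limits (rad/s): [2.57, 2.57, 3.01, 3.14, 3.14, 3.14].

INTERFACE

Orientations are given as a unit quaternion [w, x, y, z].
In Python, from bench import ctrl gives the robot as it stands.
- The arm moves only by the tool drive_tool, never from a script. Its argument "commands" is a list that holds one entry, the list of rows, each a list of 7 numbers: the shift along the tool's x, y, z in units of 50 mm (1.0 is 50 mm), then the turn, a rotation vector about the tool's x, y, z in units of 8 degrees (1.0 is 8 degrees), then the closure in counts, from 0 (fully open) to 255 (shut). A call has 1 to 10 rows; each row shifts and turns the commanded pose from where the row before left it, along the tool's axes as they then stand; what a row does not reach is not made up. A row lasts 1/10 s, in which the tool goes at most 50 mm and 8.59 degrees, less where a joint would pass 70% of its speed; a pose out of reach is approached as far as the arm can. A call is refused whole if a number of a shift passes 1 or a number of a turn 1, either way. A call with a gripper value outside its range is refused whole. The fingers move at their own pace and stop on an object; the grip force is fixed at half the most. Time passes only in rows, so rows that do not move let the fingers close. It gives the time, the measured TCP pose, the force and the opening at its end, in the units of the state.
- ctrl.get_obs(): the state, without advancing time (a new reading comes with each control period).
- ctrl.camera(name): name is "scene" or "top"; returns a dict with "pixels" (400x640x3 uint8, red, green, blue), "depth" (400x640 float32, m along the optical axis (not along the pixel's ray), 0 where there is no reading), "intrinsics" (3x3 intrinsics, pixels), "k1" (the pictures are not rectified: a ray, as slopes to the right and down, at radius r is drawn at 1 + k1 r^2 times it, then the intrinsics apply), "R" (3x3) and "t" (3): a world point X has camera coordinates R X + t. Camera axes: x right, y down, z forward; pixel columns grow to the right and rows downward; lengths in m; the calibration is good to about 2 mm. A picture is of the moment at which its call begins.
- ctrl.hand_in(): hands the job in, once; it reports no verdict.
The state is a dict: "time_s": time; "q": joint angles; "dq": joint speeds; "joint_efforts": joint torques, N m; "eef_pos": TCP position; "eef_rot": TCP orientation; "wrist_force": force on the tool from outside, world axes, zero at the start; "torque": the same for the moment, N m; "opening": opening from 0.0 (shut) to 1.0 (fully open).
Only numpy, scipy, OpenCV 4.12 (cv2) and the standard library are available. Lean on these libraries where they do the work, as an engineer would, in place of code of your own. Each camera call takes 0.05 s, during which the arm holds its last target. There are 200 camera calls.

TASK

Put the two bamboo spatulas away in the low oak tray: lay the big slotted spatula flat in the full-length compartment and the little spatula flat in the shorter oblong compartment beside it. Each must lie lengthways in its compartment, down on the floor and not propped on a wall, either way round, and be let go.

Things in the scene. Friction and masses are not known exactly. Their poses are not given: they have to be found in the camera images.
- spatula_mid (a point): Big bamboo spatula lying flat on the worktop (not the round-bowled spoon): 210 mm long; straight handle 18 mm wide, 12 mm thick; slotted blade 75 x 50 mm, 6 mm thick, flush with the handle's underside. The point: mid-length, centre line, 6 mm above the underside; on the handle, 30 mm before the blade, near the balance point. x along the tool to the blade, y across, z up. About 60 g.
- spreader_mid (a point): Little bamboo spatula (spreader) lying flat on the worktop: 140 mm long; straight handle 16 mm wide, 12 mm thick; plain blade 50 x 36 mm, 6 mm thick, flush with the handle's underside. The point: mid-length, centre line, 6 mm above the underside; on the handle, 20 mm before the blade, near the balance point. x along the tool to the blade, y across, z up. About 30 g.
- long_compartment (a point): Empty full-length compartment of the fixed oak tray (265 x 178 mm outside, 21 mm high, walls 6 mm thick). The point: centre of the compartment's floor, 6 mm above the worktop. Inside 253 mm long along x, 80 mm wide along y, 15 mm deep; z up.
- short_compartment (a point): Empty shorter oblong compartment of the same tray, beside the long one. The point: centre of its floor, 6 mm above the worktop. Inside 165 mm long along x, 80 mm wide along y, 15 mm deep; z up. Beyond its -x end a square compartment holds a small steel measuring cup (56 mm across, 34 mm high, handle out over the tray's +y edge).
Not all that is in view belongs to the job. What is shaped like the part that bears spatula_mid but yellow is not meant.

How it is judged:
By the outcome, as a careful person would: the job done as asked, in the order asked, and still so for the second after the job is handed in, with the robot touching nothing.
It also fails if it takes over 51 s, if anything falls off the work surface, if the arm or the gripper's body presses on something with over 40 N, if the wrist force passes 120 N, or if a joint passes its speed limit or range.

## Working session

There is one attempt and no reset: what is moved stays moved. The work goes in short steps, Python scripts to look and compute and a tool call to move; the robot and the scene stay as the last step left them, time stands still between calls to the robot, and variables do not carry over. Pictures are saved under pics/ and viewed, about 8 in all and at most 12, crops included, and the job is handed in when it is done.

Besides the shell and the picture viewer there is one more tool, called after "Call:" in YAML: its name, and indented under it one key for each argument. drive_tool: Moves the arm, as the interface text tells. Its arguments: {"type":"object","properties":{"commands":{"type":"array","items":{"type":"array","items":{"type":"array","items":{"type":"number"}}}}},"required":["commands"]}

```bash
mkdir -p pics; cat > h.py <<'E'
import numpy as np,cv2
from bench import ctrl
def cam(n,save=None):
    c=ctrl.camera(n)
    if save: cv2.imwrite('pics/'+save,c['pixels'][:,:,::-1])
    return c
def ray(c,uv):
    K=np.array(c['intrinsics']);uv=np.atleast_2d(np.array(uv,float))
    d=np.c_[(uv[:,0]-K[0,2])/K[0,0],(uv[:,1]-K[1,2])/K[1,1]]
    s=d.copy()
    for _ in range(20): s=d/(1+c['k1']*(s**2).sum(1,keepdims=True))
    R=np.array(c['R']);t=np.array(c['t'])
    return -R.T@t, np.c_[s,np.ones(len(s))]@R
def plane(c,uv,z):
    o,d=ray(c,uv); return o+d*((z-o[2])/d[:,2])[:,None]
E
python3 - <<'E'
from h import *
a=cam('top','top1.png');b=cam('scene','scene1.png')
for c in(a,b):print(c['intrinsics'],c['k1'],-np.array(c['R']).T@c['t'])
print(ctrl.get_obs())
E
```

```text
[[409.34946748   0.         314.03441796]
 [  0.         409.34946748 198.46015431]
 [  0.           0.           1.        ]] -0.10539430235701137 [0.28336242 0.00921532 1.02418023]
[[489.79601836   0.         320.80215356]
 [  0.         489.79601836 198.01417067]
 [  0.           0.           1.        ]] -0.04229005583521896 [1.19417025 0.0707062  0.59339446]
{'time_s': 0.1, 'q': array([ 1.10867542e+00,  1.81499830e-01,  1.60792747e+00,  2.04631012e-05,
        1.35378375e+00, -2.06288719e-01]), 'dq': array([ 9.69058242e-04, -2.96044967e-05, -1.84704873e-03, -9.26972989e-04,
       -1.78780075e-03,  3.35811798e-05]), 'joint_efforts': array([ 1.89424818e-04, -4.45884311e+01, -3.52234840e+01, -3.17947361e-04,
        4.16128270e-03,  1.06326075e-05]), 'eef_pos': array([0.14537398, 0.55608347, 0.403846  ]), 'eef_rot': array([-2.74868517e-04,  1.27569691e-01,  9.91829279e-01, -7.61149059e-04]), 'wrist_force': array([ 0.13620591, -0.00912761,  0.05977606]), 'torque': array([ 0.00122862,  0.01778177, -0.04775274]), 'opening': 1.0017713709227158}
```

View pics/top1.png

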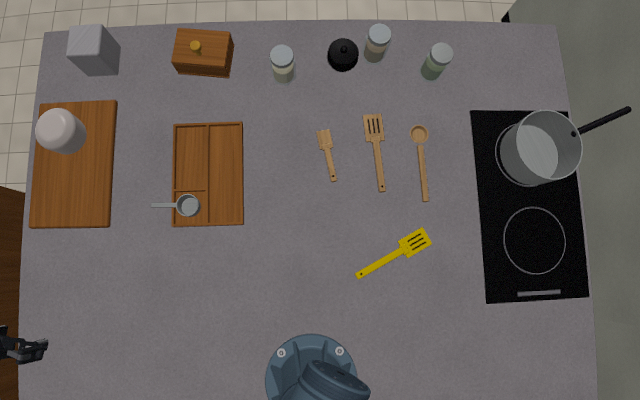

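View pics/scene1.png

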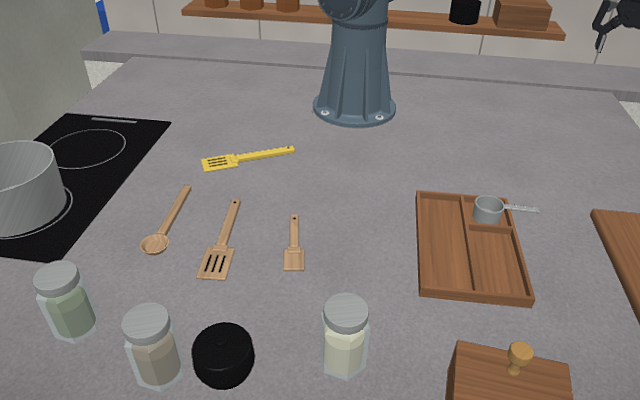

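Top view: candidates are the big slotted bamboo spatula (375,152), little plain-bladed spatula (326,155), round-bowled spoon (421,160; not meant) and yellow slotted spatula (395,254; not meant). The tray is at (208,174), with the long compartment on the right (225,173) and the short one at upper left (191,157). The cup is at (188,205), its handle pointing left.

```bash
python3 - <<'E'
from h import *
a=cam('top')
img=a['pixels'];hsv=cv2.cvtColor(img,cv2.COLOR_RGB2HSV)
print(hsv[165,378],hsv[150,325],hsv[100,300],hsv[160,225],hsv[150,190])
m=((hsv[...,1]>70)&(hsv[...,0]<25)&(hsv[...,2]>100)).astype(np.uint8)
m[:100]=0;m[215:]=0;m[:,:300]=0;m[:,440:]=0
m=cv2.morphologyEx(m,cv2.MORPH_CLOSE,np.ones((3,3)))
vis=img[:,:,::-1].copy()
cs,_=cv2.findContours(m,0,2)
for c in cs:
    if cv2.contourArea(c)<100: continue
    P=plane(a,c[:,0,:],0.009)[:,:2]
    (cx,cy),wh,an=cv2.minAreaRect((P*1000).astype(np.float32))
    box=cv2.boxPoints(((cx,cy),wh,an))
    f=np.zeros_like(m);cv2.drawContours(f,[c],-1,1,-1);ys,xs=np.nonzero(f)
    Q=plane(a,np.c_[xs,ys],0.008)[:,:2]*1000
    l=max(wh);ax=(box[1]-box[0]) if np.linalg.norm(box[1]-box[0])>np.linalg.norm(box[2]-box[1]) else box[2]-box[1]
    ax=ax/np.linalg.norm(ax);ax*=np.sign(ax[0])
    s=(Q-[cx,cy])@ax;n=np.array([-ax[1],ax[0]])
    w=(Q-[cx,cy])@n
    h=s<-5
    k=np.polyfit(s[(s<l/2-90 if l>170 else s<-0)],w[(s<l/2-90 if l>170 else s<-0)],1)
    print('c',cx,cy,'wh',wh,'axis deg',np.degrees(np.arctan2(ax[1],ax[0])),'handle fit',np.degrees(np.arctan(k[0])),k[1])
# tray
for uv in [(173,123),(242,122),(243,224),(173,226)]: print(uv,plane(a,uv,0.021)[0])
for uv in [(191,157),(225,173)]: print(uv,plane(a,uv,0.006)[0])
d=a['depth'];
def wp(u,v):
    o,r=ray(a,(u,v));return o+r[0]*d[v,u]
for uv in [(378,165),(330,170),(191,157),(225,173),(209,160),(188,205),(375,120)]: print(uv,wp(*uv))
cv2.imwrite('pics/crop1.png',cv2.resize(img[100:235,160:440,::-1],(800,386),interpolation=2))
E
```

```text
[ 16 119 143] [ 15 117 148] [173   9 112] [ 14 176 123] [ 15 182 119]
c 553.8427124023438 -55.38452911376953 wh (136.7676239013672, 35.11142349243164) axis deg 10.458041 handle fit 0.23289206620329797 -0.05987821332916302
c 531.428466796875 -290.8324890136719 wh (47.99053955078125, 199.37161254882812) axis deg -4.097631 handle fit 6.48623660146946 -6.568463207531518
c 560.12841796875 -181.19390869140625 wh (206.31588745117188, 49.459022521972656) axis deg 4.492423 handle fit -0.23509871814219319 -1.1071624723105806
(173, 123) [0.64528347 0.34173461 0.021     ]
(242, 122) [0.6425572  0.16268825 0.021     ]
(243, 224) [0.38045093 0.15950431 0.021     ]
(173, 226) [0.37919682 0.3334065  0.021     ]
(191, 157) [0.55740345 0.29619569 0.006     ]
(225, 173) [0.51305063 0.20771682 0.006     ]
(378, 165) [ 0.52415285 -0.18279547  0.01077264]
(330, 170) [ 0.51320615 -0.05933239  0.01238857]
(191, 157) [0.55696261 0.29573404 0.00763789]
(225, 173) [0.51317151 0.2078213  0.00546412]
(209, 160) [0.54844257 0.24955427 0.00503382]
(188, 205) [0.43277216 0.30069343 0.00721843]
(375, 120) [ 0.64722487 -0.18285042  0.00421377]
```

View pics/crop1.png

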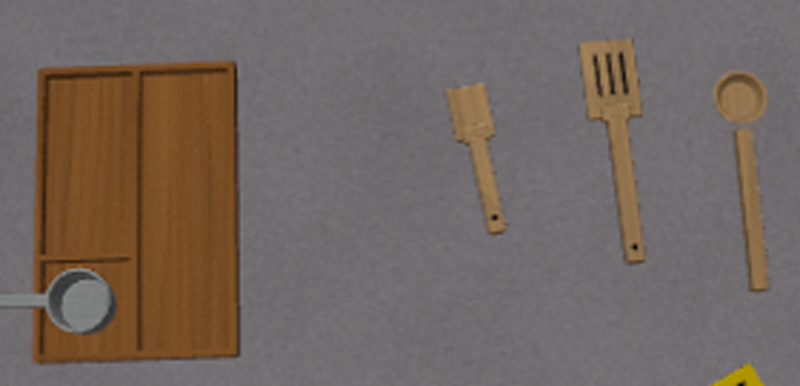

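The crop confirms it. The big slotted bamboo spatula is at crop (617,150) and the little plain one at (477,158). The spoon has a round bowl at (740,97) and is not meant, nor is the yellow one. Next I'll refine the tray pose and work out the first move.

```bash
cat >> h.py <<'E'
from scipy.spatial.transform import Rotation as Ro
def goal(p,yaw):
    """yaw (deg) = wanted angle of tool y minus 90; prints turn then shift (units) after the turn"""
    o=ctrl.get_obs();q=o['eef_rot'];R=Ro.from_quat([q[1],q[2],q[3],q[0]])
    G=Ro.from_matrix(np.c_[[-np.cos(yaw/57.29578),-np.sin(yaw/57.29578),0],[-np.sin(yaw/57.29578),np.cos(yaw/57.29578),0],[0,0,-1]])
    print('t',o['time_s'],'at',o['eef_pos'].round(4),'F',o['wrist_force'].round(1),'open',round(o['opening'],3))
    print('turn',(np.degrees((R.inv()*G).as_rotvec())/8).round(2),'shift',(G.inv().apply(np.array(p)-o['eef_pos'])/.05).round(2))
E
python3 - <<'E'
from h import *
a=cam('top');img=a['pixels'];hsv=cv2.cvtColor(img,cv2.COLOR_RGB2HSV)
m=((hsv[...,1]>110)&(hsv[...,0]<25)).astype(np.uint8)
m[:100]=0;m[240:]=0;m[:,:150]=0;m[:,260:]=0
m=cv2.morphologyEx(m,cv2.MORPH_CLOSE,np.ones((5,5)))
c=max(cv2.findContours(m,0,2)[0],key=cv2.contourArea)
for z in(0,.021):print(z,cv2.minAreaRect((plane(a,c[:,0,:],z)[:,:2]*1000).astype(np.float32)))
# divider centre line: dark/bright profile rows
for r in (130,150,170,190,215):
    print(r,img[r,166:250].sum(1).tolist() if 0 else [int(x) for x in img[r,166:250:1].sum(1)//3])
goal([.560,-.182,.28],4.3)
E
```

```text
0 ((516.8297119140625, 255.84915161132812), (270.9109191894531, 182.57240295410156), 0.5844578742980957)
0.021 ((512.0427856445312, 250.79209899902344), (265.356201171875, 178.8289031982422), 0.5844704508781433)
130 [110, 111, 110, 110, 114, 113, 109, 80, 71, 54, 42, 64, 78, 76, 71, 76, 76, 80, 74, 75, 75, 82, 78, 79, 80, 78, 82, 83, 79, 71, 81, 82, 75, 76, 82, 81, 73, 68, 72, 74, 76, 74, 62, 45, 72, 80, 82, 83, 83, 83, 86, 84, 87, 84, 82, 82, 78, 81, 78, 77, 77, 81, 76, 77, 77, 77, 81, 79, 82, 82, 78, 78, 73, 75, 72, 75, 30, 97, 114, 115, 114, 112, 112, 108]
150 [107, 109, 109, 109, 109, 111, 103, 72, 65, 40, 54, 75, 77, 74, 76, 80, 73, 77, 73, 76, 82, 84, 79, 84, 80, 83, 82, 79, 76, 80, 80, 77, 74, 74, 78, 77, 73, 71, 73, 76, 75, 73, 51, 54, 72, 78, 81, 80, 81, 82, 84, 86, 84, 84, 84, 80, 78, 78, 74, 80, 77, 80, 79, 79, 74, 77, 72, 71, 77, 80, 78, 78, 77, 72, 76, 73, 48, 78, 115, 115, 112, 109, 110, 114]
170 [109, 110, 110, 112, 111, 106, 93, 80, 56, 33, 67, 76, 73, 78, 77, 75, 73, 71, 78, 81, 81, 80, 82, 83, 82, 79, 77, 76, 79, 79, 79, 78, 73, 80, 79, 74, 74, 73, 80, 76, 79, 73, 4
[... 302 characters left out ...]
, 62, 57, 60, 62, 62, 55, 48, 46, 48, 63, 78, 75, 45, 60, 75, 76, 78, 79, 81, 81, 81, 81, 78, 77, 78, 80, 76, 76, 80, 78, 75, 74, 77, 80, 75, 75, 74, 69, 75, 77, 73, 77, 76, 77, 79, 82, 65, 63, 118, 113, 110, 111, 112, 111]
215 [108, 112, 112, 110, 110, 100, 80, 70, 43, 60, 75, 78, 79, 77, 74, 81, 107, 122, 130, 120, 112, 127, 126, 117, 95, 81, 55, 60, 62, 65, 73, 78, 78, 79, 75, 74, 79, 79, 79, 77, 78, 76, 49, 58, 73, 78, 79, 78, 79, 74, 75, 78, 76, 77, 81, 82, 76, 73, 80, 79, 77, 73, 72, 75, 75, 73, 73, 73, 79, 80, 75, 75, 72, 74, 78, 81, 71, 51, 101, 115, 113, 112, 112, 109]
t 0.2 at [0.1454 0.5562 0.4041] F [-1.  -0.5 -0.1] open 1.004
turn [-0.01 -0.   -2.37] shift [ -7.16 -15.34   2.48]
```

Call:
drive_tool:
  commands:
    - [[0,0,0,0,0,-0.79,110],[0,0,0,0,0,-0.79,110],[0,0,0,0,0,-0.79,110],[-0.36,-0.77,0,0,0,0,110],[-0.36,-0.77,0,0,0,0,110],[-0.36,-0.77,0,0,0,0,110],[-0.36,-0.77,0,0,0,0,110],[-0.36,-0.77,0,0,0,0,110],[-0.36,-0.77,0,0,0,0,110],[-0.36,-0.77,0,0,0,0,110]]

```text
time_s: 1.2
eef_pos: [0.2916, 0.2955, 0.4047]
eef_rot: [0.0, -0.038, 0.999, 0.0]
wrist_force: [1.1, 0.3, -0.8]
opening: 0.569
```

Call:
drive_tool:
  commands:
    - [[-0.36,-0.77,0.2,0,0,0,110],[-0.36,-0.77,0.2,0,0,0,110],[-0.36,-0.77,0.2,0,0,0,110],[-0.36,-0.77,0.2,0,0,0,110],[-0.36,-0.77,0.2,0,0,0,110],[-0.36,-0.77,0.2,0,0,0,110],[-0.36,-0.77,0.2,0,0,0,110],[-0.36,-0.77,0.2,0,0,0,110],[-0.36,-0.77,0.2,0,0,0,110],[-0.36,-0.77,0.2,0,0,0,110]]

```text
time_s: 2.2
eef_pos: [0.5002, -0.0751, 0.3042]
eef_rot: [0.0, -0.037, 0.999, 0.0]
wrist_force: [-0.3, -0.1, 0.6]
opening: 0.573
```

Call:
drive_tool:
  commands:
    - [[-0.36,-0.77,0.2,0,0,0,110],[-0.36,-0.77,0.2,0,0,0,110],[-0.36,-0.7,0.2,0,0,0,110],[0,0,0,0,0,0,110],[0,0,0,0,0,0,110]]

```text
time_s: 2.7
eef_pos: [0.5617, -0.1816, 0.2737]
eef_rot: [-0.001, -0.037, 0.999, 0.001]
wrist_force: [-0.2, 0.2, 0.3]
opening: 0.567
```

```bash
python3 - <<'E'
from h import *
goal([.560,-.182,.19],4.3)
a=cam('scene');img=a['pixels']
cv2.imwrite('pics/s2.png',cv2.resize(img[100:320,130:430,::-1],(750,550)))
E
```

```text
t 2.7 at [ 0.5617 -0.1816  0.2737] F [-0.2  0.2  0.3] open 0.567
turn [ 0.01 -0.01 -0.01] shift [ 0.03 -0.01  1.67]
```

View pics/s2.png

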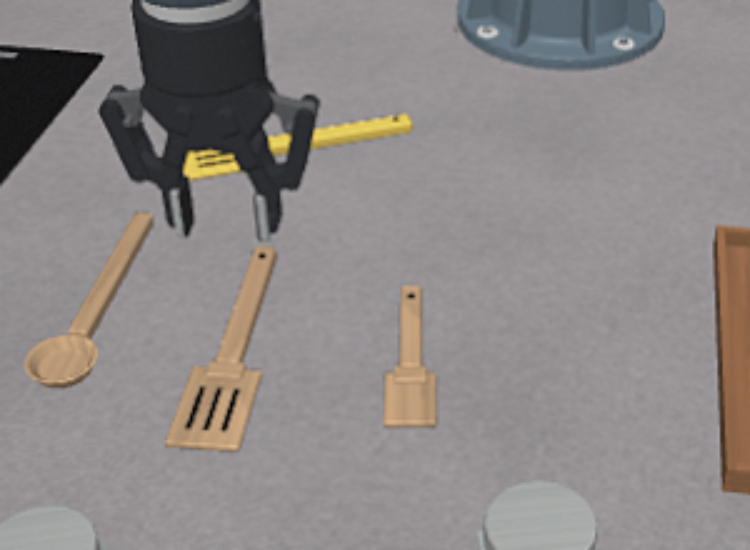

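The view shows the gripper (jaws about 48 mm open) above the big spatula's handle, lined up with it and clear of the spoon. Descending and gripping.

Call:
drive_tool:
  commands:
    - [[0.02,0,0.4,0,0,0,110],[0,0,0.4,0,0,0,110],[0,0,0.4,0,0,0,110],[0,0,0.4,0,0,0,110],[0,0,0.2,0,0,0,110],[0,0,0.13,0,0,0,110],[0,0,0,0,0,0,110]]

```text
time_s: 3.45
eef_pos: [0.5608, -0.1804, 0.1781]
eef_rot: [-0.0, -0.038, 0.999, 0.0]
wrist_force: [-0.2, 0.7, -0.6]
opening: 0.569
```

Call:
drive_tool:
  commands:
    - [[0,0,0,0,0,0,160],[0,0,0,0,0,0,180],[0,0,0,0,0,0,200],[0,0,0,0,0,0,220],[0,0,0,0,0,0,255],[0,0,0,0,0,0,255],[0,0,0,0,0,0,255]]

```text
time_s: 4.15
eef_pos: [0.5615, -0.1815, 0.1794]
eef_rot: [0.001, -0.037, 0.999, -0.001]
wrist_force: [-1.4, 0.2, 5.1]
opening: 0.185
```

Call:
drive_tool:
  commands:
    - [[0,0,-0.2,0,0,0,255],[0,0,-0.4,0,0,0,255],[0,0,-0.4,0,0,0,255],[0,0,-0.4,0,0,0,255],[0,0,0,0,0,0.47,255],[0,0,0,0,0,0,255]]

```text
time_s: 4.75
eef_pos: [0.5612, -0.1811, 0.2495]
eef_rot: [0.001, -0.004, 1.0, -0.0]
wrist_force: [0.3, -0.1, -1.4]
opening: 0.182
```

```bash
python3 - <<'E'
from h import *
goal([.5124,.2078,.26],0.58)
a=cam('scene');img=a['pixels']
cv2.imwrite('pics/s3.png',cv2.resize(img[80:320,130:430,::-1],(750,600)))
E
```

```text
t 4.75 at [ 0.5612 -0.1811  0.2495] F [ 0.3 -0.1 -1.4] open 0.182
turn [-0.01  0.01 -0.01] shift [ 0.9   7.79 -0.21]
```

View pics/s3.png

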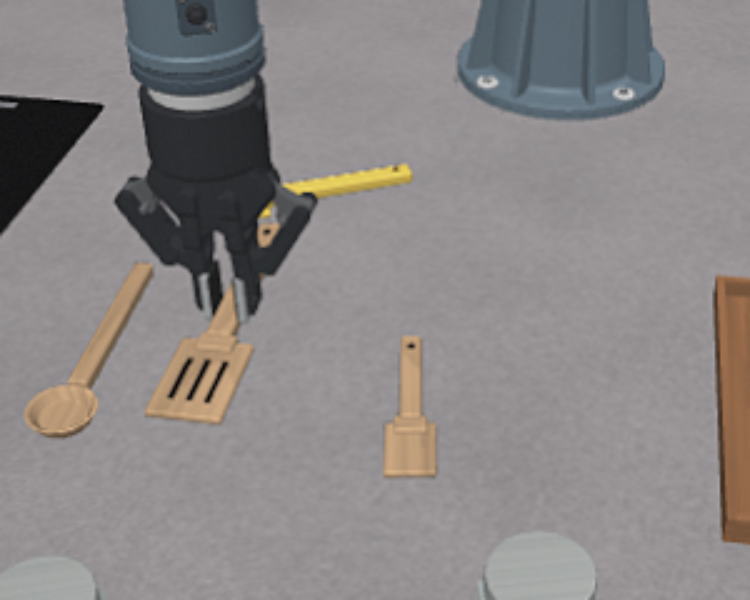

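The spatula is lifted and hangs level in the grip, with its blade at (200,380). Carrying it to the tray.

Call:
drive_tool:
  commands:
    - [[0.06,0.3,-0.1,0,0,0,255],[0.06,0.6,-0.1,0,0,0,255],[0.06,0.6,0,0,0,0,255],[0.06,0.6,0,0,0,0,255],[0.06,0.6,0,0,0,0,255],[0.06,0.6,0,0,0,0,255],[0.06,0.6,0,0,0,0,255],[0.06,0.6,0,0,0,0,255],[0.06,0.6,0,0,0,0,255],[0.06,0.6,0,0,0,0,255]]

```text
time_s: 5.8
eef_pos: [0.527, 0.1056, 0.2579]
eef_rot: [-0.001, -0.005, 1.0, 0.0]
wrist_force: [0.7, 0.2, -0.4]
opening: 0.186
```

Call:
drive_tool:
  commands:
    - [[0.06,0.6,0,0,0,0,255],[0.06,0.6,0,0,0,0,255],[0.06,0.6,0,0,0,0,255],[0.06,0.4,0,0,0,0,255],[0.06,0.2,0,0,0,0,255],[0,0,0,0,0,0,255],[0,0,0,0,0,0,255]]

```text
time_s: 6.5
eef_pos: [0.5118, 0.2232, 0.258]
eef_rot: [-0.0, -0.005, 1.0, -0.0]
wrist_force: [-0.0, -0.1, -0.5]
opening: 0.183
```

```bash
python3 - <<'E'
from h import *
goal([.5124,.2078,.1855],0.58)
a=cam('top');img=a['pixels']
b=cam('scene');i2=b['pixels']
A=cv2.resize(img[90:240,140:270,::-1],(390,450));B=cv2.resize(i2[120:320,380:560,::-1],(405,450))
cv2.imwrite('pics/s4.png',np.hstack([A,B]))
E
```

```text
t 6.5 at [0.5118 0.2232 0.258 ] F [-0.  -0.1 -0.5] open 0.183
turn [-0. -0.  0.] shift [-0.01 -0.31  1.45]
```

View pics/s4.png

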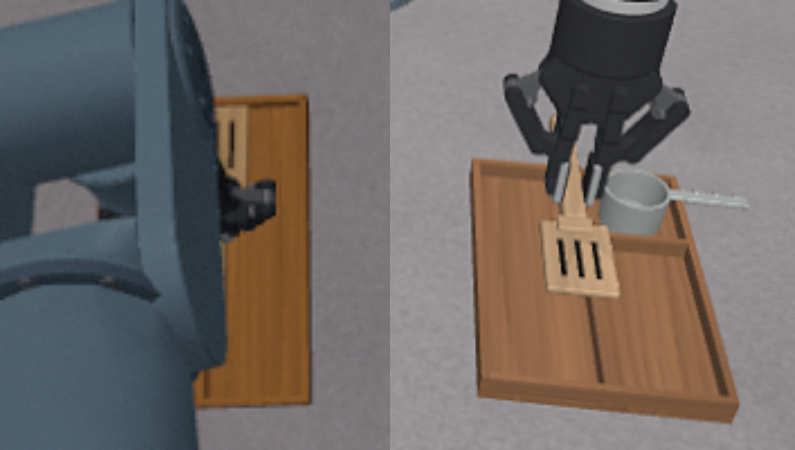

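Right half of the view: the blade (580,260) is level above the tray, 15 mm too far left over the divider. Correcting that and lowering.

Call:
drive_tool:
  commands:
    - [[-0.01,-0.31,0,0,0,0,255],[0,0,0.4,0,0,0,255],[0,0,0.4,0,0,0,255],[0,0,0.3,0,0,0,255],[0,0,0.12,0,0,0,255],[0,0,0.1,0,0,0,255],[0,0,0.08,0,0,0,255],[0,0,0.04,0,0,0,255],[0,0,0,0,0,0,255]]

```text
time_s: 7.5
eef_pos: [0.5129, 0.2081, 0.1864]
eef_rot: [0.0, -0.005, 1.0, 0.0]
wrist_force: [0.4, 0.1, -1.0]
opening: 0.184
```

Call:
drive_tool:
  commands:
    - [[0,0,0.02,0,0,0,200],[0,0,0,0,0,0,180],[0,0,0,0,0,0,160],[0,0,0,0,0,0,160],[0,0,-0.2,0,0,0,160],[0,0,-0.4,0,0,0,160],[0,0,-0.5,0,0,0,140],[0,0,-0.5,0,0,0,110],[0,0,0,0,0,0,110]]

```text
time_s: 8.4
eef_pos: [0.5145, 0.2084, 0.2698]
eef_rot: [0.004, -0.005, 1.0, 0.001]
wrist_force: [0.4, 0.1, -0.3]
opening: 0.57
```

```bash
python3 - <<'E'
from h import *
goal([.554,-.0555,.26],10.5)
E
```

```text
t 8.4 at [0.5145 0.2084 0.2698] F [ 0.4  0.1 -0.3] open 0.57
turn [ 0.    0.06 -1.24] shift [ 0.18 -5.33  0.2 ]
```

Call:
drive_tool:
  commands:
    - [[0,0,0,0,0,-0.62,110],[0,0,0,0,0,-0.62,110],[0.02,-0.66,0,0,0,0,110],[0.02,-0.66,0,0,0,0,110],[0.02,-0.66,0,0,0,0,110],[0.02,-0.66,0,0,0,0,110],[0.02,-0.66,0,0,0,0,110],[0.02,-0.66,0,0,0,0,110],[0.03,-0.67,0.1,0,0,0,110],[0.03,-0.7,0.1,0,0,0,110]]

```text
time_s: 9.4
eef_pos: [0.5522, -0.057, 0.255]
eef_rot: [-0.0, -0.091, 0.996, 0.0]
wrist_force: [0.8, -0.6, -0.2]
opening: 0.57
```

Call:
drive_tool:
  commands:
    - [[0,0,0,0,0,0,110],[0,0,0,0,0,0,110]]

```text
time_s: 9.6
eef_pos: [0.552, -0.0563, 0.2547]
eef_rot: [-0.001, -0.09, 0.996, 0.0]
wrist_force: [-0.2, -0.1, -0.2]
opening: 0.57
```

```bash
python3 - <<'E'
from h import *
goal([.554,-.0555,.1775],10.5)
b=cam('scene');img=b['pixels']
a=cam('top')['pixels']
cv2.imwrite('pics/s5.png',np.vstack([cv2.resize(img[80:310,200:560,::-1],(563,360)),cv2.resize(a[100:235,150:480,::-1],(563,230))]))
E
```

```text
t 9.6 at [ 0.552  -0.0563  0.2547] F [-0.2 -0.1 -0.2] open 0.57
turn [ 0.01 -0.01 -0.02] shift [-0.04  0.01  1.54]
```

View pics/s5.png

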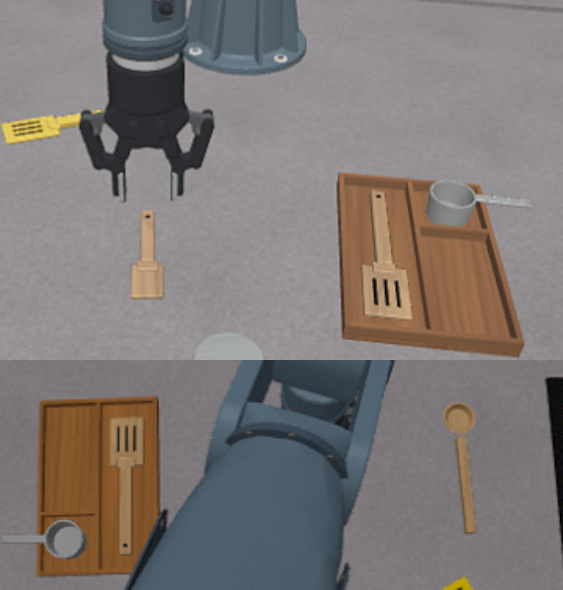

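The big spatula lies flat within the long compartment: top view (125,485), scene view (383,255). The gripper is over the little spatula. Descending and gripping.

Call:
drive_tool:
  commands:
    - [[-0.04,0.01,0.4,0,0,0,110],[0,0,0.4,0,0,0,110],[0,0,0.4,0,0,0,110],[0,0,0.2,0,0,0,110],[0,0,0.12,0,0,0,110],[0,0,0,0,0,0,110]]

```text
time_s: 10.3
eef_pos: [0.554, -0.0543, 0.1788]
eef_rot: [-0.0, -0.092, 0.996, 0.0]
wrist_force: [-1.8, -0.3, -0.4]
opening: 0.572
```

Call:
drive_tool:
  commands:
    - [[0,0,0,0,0,0,160],[0,0,0,0,0,0,180],[0,0,0,0,0,0,200],[0,0,0,0,0,0,220],[0,0,0,0,0,0,255],[0,0,0,0,0,0,255],[0,0,0,0,0,0,255]]

```text
time_s: 11.0
eef_pos: [0.5546, -0.0551, 0.1802]
eef_rot: [0.001, -0.091, 0.996, -0.0]
wrist_force: [-1.2, -0.2, 6.4]
opening: 0.153
```

Call:
drive_tool:
  commands:
    - [[0,0,-0.2,0,0,0,255],[0,0,-0.4,0,0,0,255],[0,0,-0.5,0,0,0,255],[0,0,-0.5,0,0,0,255],[0,0,0,0,0,0.62,255],[0,0,0,0,0,0.62,255],[0,0,0,0,0,0,255]]

```text
time_s: 11.7
eef_pos: [0.5542, -0.0549, 0.2601]
eef_rot: [0.0, -0.004, 1.0, -0.0]
wrist_force: [-0.4, -0.4, -0.5]
opening: 0.163
```

```bash
python3 - <<'E'
from h import *
goal([.5556,.2942,.26],0.58)
E
```

```text
t 11.7 at [ 0.5542 -0.0549  0.2601] F [-0.4 -0.4 -0.5] open 0.163
turn [-0.    0.01 -0.01] shift [-0.1   6.98  0.  ]
```

Call:
drive_tool:
  commands:
    - [[-0.01,0.3,0,0,0,0,255],[-0.01,0.6,0,0,0,0,255],[-0.01,0.6,0,0,0,0,255],[-0.01,0.6,0,0,0,0,255],[-0.01,0.6,0,0,0,0,255],[-0.01,0.6,0,0,0,0,255],[-0.01,0.6,0,0,0,0,255],[-0.01,0.6,0,0,0,0,255],[-0.01,0.6,0,0,0,0,255],[-0.01,0.6,0,0,0,0,255]]

```text
time_s: 12.7
eef_pos: [0.5557, 0.2324, 0.259]
eef_rot: [-0.0, -0.006, 1.0, 0.0]
wrist_force: [1.6, -0.2, -0.1]
opening: 0.155
```

Call:
drive_tool:
  commands:
    - [[0,0.6,0,0,0,0,255],[0,0.4,0,0,0,0,255],[0,0.28,0,0,0,0,255],[0,0,0,0,0,0,255],[0,0,0,0,0,0,255]]

```text
time_s: 13.2
eef_pos: [0.5556, 0.2941, 0.2589]
eef_rot: [-0.0, -0.005, 1.0, -0.0]
wrist_force: [0.4, -0.5, 0.6]
opening: 0.157
```

```bash
python3 - <<'E'
from h import *
goal([.5556,.2942,.1864],0.58)
b=cam('scene');i2=b['pixels']
cv2.imwrite('pics/s6.png',cv2.resize(i2[100:320,380:580,::-1],(500,550)))
E
```

```text
t 13.2 at [0.5556 0.2941 0.2589] F [ 0.4 -0.5  0.6] open 0.157
turn [-0. -0.  0.] shift [0.   0.   1.45]
```

View pics/s6.png

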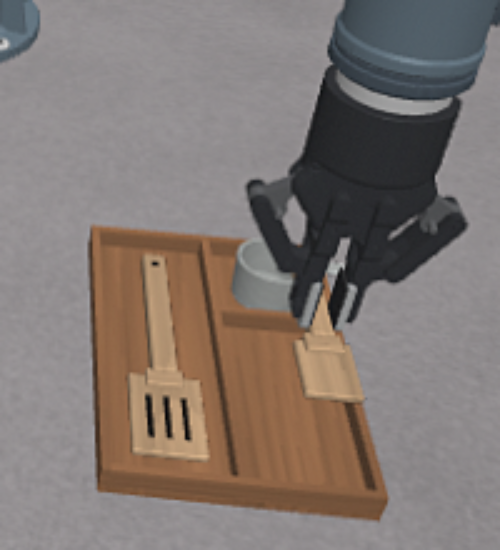

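The little spatula (328,365) is held level above the short compartment; the measured TCP matches the compartment centre. Lowering and releasing.

Call:
drive_tool:
  commands:
    - [[0,0,0.4,0,0,0,255],[0,0,0.4,0,0,0,255],[0,0,0.3,0,0,0,255],[0,0,0.12,0,0,0,255],[0,0,0.1,0,0,0,255],[0,0,0.08,0,0,0,255],[0,0,0.04,0,0,0,255],[0,0,0,0,0,0,255]]

```text
time_s: 14.05
eef_pos: [0.556, 0.2942, 0.1874]
eef_rot: [0.0, -0.005, 1.0, 0.0]
wrist_force: [0.4, -0.2, -0.3]
opening: 0.157
```

Call:
drive_tool:
  commands:
    - [[0,0,0.02,0,0,0,200],[0,0,0,0,0,0,180],[0,0,0,0,0,0,160],[0,0,0,0,0,0,160],[0,0,-0.2,0,0,0,160],[0,0,-0.4,0,0,0,160],[0,0,-0.5,0,0,0,140],[0,0,-0.5,0,0,0,110],[0,0,-0.5,0,0,0,110]]

```text
time_s: 14.95
eef_pos: [0.5559, 0.2942, 0.293]
eef_rot: [0.0, -0.005, 1.0, 0.0]
wrist_force: [-0.1, 0.2, -0.1]
opening: 0.569
```

Call:
drive_tool:
  commands:
    - [[0,-0.6,0,0,0,0,110],[0,-0.6,0,0,0,0,110],[0,-0.6,0,0,0,0,110],[0,-0.6,0,0,0,0,110],[0,-0.6,0,0,0,0,110],[0,-0.6,0,0,0,0,110],[0,-0.6,0,0,0,0,110],[0,-0.6,0,0,0,0,110],[0,0,0,0,0,0,110]]

```text
time_s: 15.85
eef_pos: [0.5585, 0.0511, 0.2922]
eef_rot: [0.001, -0.003, 1.0, -0.001]
wrist_force: [0.3, -0.1, -0.4]
opening: 0.569
```

```bash
python3 - <<'E'
from h import *
b=cam('scene');i2=b['pixels'];a=cam('top');i1=a['pixels']
d=a['depth']
hsv=cv2.cvtColor(i1,cv2.COLOR_RGB2HSV)
m=((hsv[...,1]<150)&(hsv[...,1]>70)&(hsv[...,0]<25)&(hsv[...,2]>110)).astype(np.uint8);m[:115]=0;m[230:]=0;m[:,:165]=0;m[:,250:]=0
m=cv2.morphologyEx(m,cv2.MORPH_CLOSE,np.ones((3,3)))
for c in cv2.findContours(m,0,2)[0]:
    if cv2.contourArea(c)<80: continue
    print(cv2.minAreaRect((plane(a,c[:,0,:],.015)[:,:2]*1000).astype(np.float32)))
    f=np.zeros_like(m);cv2.drawContours(f,[c],-1,1,-1);f=cv2.erode(f,np.ones((3,3)));ys,xs=np.nonzero(f)
    o,r=ray(a,np.c_[xs,ys]);P=o+r*d[ys,xs][:,None];P=P[np.argsort(P[:,0])]
    k=len(P)//6
    print('z handle end/blade end',np.median(P[:k,2]).round(4),np.median(P[-k:,2]).round(4))
A=cv2.resize(i1[100:240,140:280,::-1],(390,390));B=cv2.resize(i2[170:320,390:560,::-1],(405,390))
cv2.imwrite('pics/s7.png',np.hstack([A,B]))
E
```

```text
((554.9696044921875, 295.1294250488281), (135.15280151367188, 33.92750930786133), 1.5018186569213867)
z handle end/blade end 0.0178 0.0115
```

View pics/s7.png

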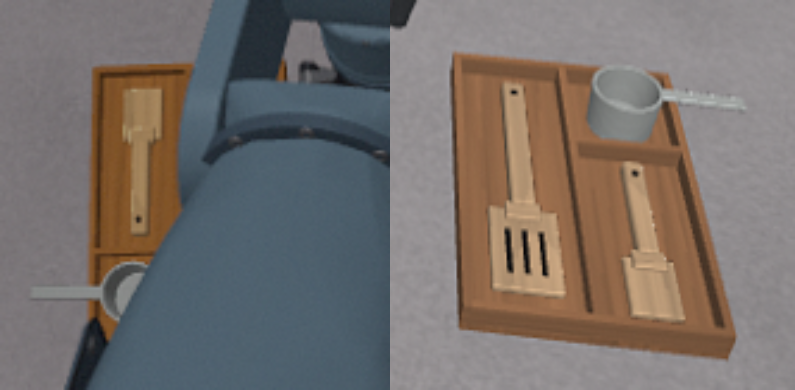

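Both spatulas lie flat in their compartments: the big one at right-hand view (523,190), the little one at (652,240). The little one's heights come out right: handle top 17.8 mm (18 expected), blade 11.5 mm (12 expected). I'll check the big one's heights from the scene camera, then hand in.

```bash
python3 - <<'E'
from h import *
b=cam('scene');d=b['depth']
ok=[]
for x,y in [(512,110),(519,180),(500,270),(560,280)]:
    u=390+(x-390)*170/405;v=170+y*150/390;u,v=int(round(u)),int(round(v))
    o,r=ray(b,(u,v));P=o+r[0]*d[v,u];print(P.round(4));ok.append(P[2]<.022)
if all(ok): print('handed in',ctrl.hand_in())
E
```

```text
[0.4432 0.2041 0.0176]
[0.5187 0.2059 0.016 ]
[0.6041 0.1889 0.0116]
[0.6061 0.2296 0.0109]
the job is handed in; nothing more can be done
handed in None
```

I put the big slotted spatula in the long compartment and then the little spatula in the shorter one. Both were released and the gripper was clear of the tray when I handed in, at about 16 s. No verdict came back.

- **Big spatula:** it lies lengthways. Handle top measured 16–17.6 mm (18 expected on the floor) and blade top about 11–11.6 mm (12 expected).
- **Little spatula:** it lies lengthways, about 1 mm from the compartment centre and about 1° off its axis. Handle top measured 17.8 mm and blade top 11.5 mm.
- **Rest of the scene:** the last picture shows neither spatula on a wall and the cup still in its compartment. The wrist force readings I saw stayed below about 7 N.

One carry went 15 mm too far across the tray; I corrected it before lowering. No check failed. The small height differences are within the 2 mm camera calibration.

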